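# Load four modules into their matching nests

### The arm

A 6-joint arm with a two-finger parallel gripper is mounted at the origin on the work surface. World frame = base frame: x ahead of the robot, y to its left, z up, the work surface at z = 0. Lengths are in m, angles in rad, forces in N, time in s.
With the tool pointing down it reaches from about 0.225 to 0.725 m from the base axis. Payload 3.1 kg.
Tool frame: the origin (TCP) lies midway between the tips of the shut fingers; the grasp point (between the pads) lies 19 mm behind it; z points along the fingers, y is the line along which they close (so a half turn about z gives the same grasp; the last joint's range is limited). The gripper opens to 85 mm and grips with 20 to 120 N. Pads are 22 mm wide; open, the fingers measure 114 mm over their backs; the gripper's body (76 mm by 85 mm) begins 54 mm behind the grasp point. The pads swing forward as they close: fully open they stand 13 mm farther back than shut.
Start: joints at [-1.344, 0.048, 0.099, 1.622, 0, 1.443], TCP at [0.182, -0.492, 0.231] pointing down, gripper open.
Joint ranges: [-2.91, 2.91], [-0.99, 1.94], [-1.21, 1.42], [-2.12, 2.29], [-1.49, 1.47], [-3.14, 3.14]. Speed limits (rad/s): [2.79, 2.79, 3.14, 3.14, 3.14, 3.14].

### API

Orientations are given as a unit quaternion [x, y, z, w].
In Python, from workcell import * gives the robot as it stands. The module is installed in compiled form; this text tells all that it offers. Calls block until the motion is done:
- move_to(position, orientation): joint-space move of the TCP to a pose.
- move_linear(position, attitude=None, v=0.15): straight line of the TCP; attitude=None keeps the orientation; v is the mean speed in m/s.
- move_joints(angles): joint-space move.
- move_gripper(opening): finger opening in m; the grip force is fixed at half the most; returns when the fingers have stopped.
- dwell(seconds).
- inverse_kinematics(position, orientation): joint angles nearest the present ones, or None.
- read_state(): the state.
- capture(name): name is "scene" or "top"; returns a dict with "image" (400x640x3 uint8, red, green, blue), "intrinsics" (3x3 intrinsics, pixels), "extrinsics" (4x4, takes a point from camera to world coordinates). Camera axes: x right, y up, looking along -z (the intrinsics and any distortion apply to the point x, -y, -z); pixel columns grow to the right and rows downward; lengths in m; the calibration is good to about 2 mm. A picture is of the moment at which its call begins. There is no depth.
A pose or a line that the arm cannot do raises IKError and nothing moves.
- finish_job(): hands the job in; it is judged then, once.
The state is a dict: "time": time; "joints": joint angles; "joint_velocities": joint speeds; "joint_efforts": joint torques, N m; "tool_pos": TCP position; "tool_rot": TCP orientation; "wrist_force": force on the tool from outside, world axes, zero at the start; "torque": the same for the moment, N m; "grip_width": finger opening in m; "gripper_force": force on a finger pad.
Only numpy, scipy, OpenCV 4.12 (cv2) and the standard library are available. Lean on these libraries where they do the work, as an engineer would, in place of code of your own. Each camera call takes 0.05 s, during which the arm holds its last target. There are 200 camera calls.

### The job

Carry the four loose electronic modules - the blue circuit board, the round copper coil, the finned heatsink and the long white power module - one after another to the black nests of matching shape and floor colour. Set each down gently, right way up, so that it lies flat on the floor of its nest inside the rim, and let go; do not drop them. Leave the solvent bottle standing where it is.

Things in the scene. Friction and masses are not known exactly. Their poses are not given: they have to be found in the camera images.
- board: Loose blue circuit board, 72 x 46 mm (x by y), about 60 g, on 4 mm feet, board top 7 mm up. The black block at its centre (32 mm along x, 20 mm along y) rises to 28 mm: grip it across y, above the board; all other parts on it end below 16 mm, at its x ends and edges. Starts upright on the table. Origin: centre of its underside; z up.
- choke: Loose round copper-wound coil on a black round foot, about 120 g: foot 50 mm in diameter and 6 mm high, copper coil above it 46 mm in diameter with upright sides, 28 mm tall in all. Grip it across its diameter at any yaw. Starts upright on the table. Origin: centre of its underside; z up.
- heatsink: Loose square finned aluminium heatsink, 44 x 44 mm, 29 mm tall, about 80 g; six upright fins run along its x. Grip it across y (or x), 44 mm. Starts upright on the table. Origin: centre of its underside; z up.
- driver: Loose long white power module with a green terminal strip at each end of its top, 84 x 28 mm (x by y), 26 mm tall (28 mm at the strips), about 90 g. Grip it at the middle across y, 28 mm. Starts upright on the table. Origin: centre of its underside; z up.
- board_nest: Black, fixed. Floor 3 mm and rim top 9 mm above the table, rim 6 mm wide; 8 mm of play round its part. Origin: centre of its underside, on the table; z up. Rectangular nest with a blue floor; recess 88 x 62 mm (x by y), outside 100 x 74 mm. The board lies with its long side (x) along the nest's x, either way round.
- choke_nest: Black, fixed. Floor 3 mm and rim top 9 mm above the table, rim 6 mm wide; 8 mm of play round its part. Origin: centre of its underside, on the table; z up. Round nest with a copper-coloured floor; recess 66 mm in diameter, outside 78 mm.
- heatsink_nest: Black, fixed. Floor 3 mm and rim top 9 mm above the table, rim 6 mm wide; 8 mm of play round its part. Origin: centre of its underside, on the table; z up. Square nest with a mid-grey floor; recess 60 x 60 mm, outside 72 x 72 mm. The heatsink lies with its sides along the nest's, any way round.
- driver_nest: Black, fixed. Floor 3 mm and rim top 9 mm above the table, rim 6 mm wide; 8 mm of play round its part. Origin: centre of its underside, on the table; z up. Long narrow nest with a white floor; recess 100 x 44 mm (x by y), outside 112 x 56 mm. The driver lies with its long side (x) along the nest's x, either way round.
- bottle: Bystander: white solvent dispenser bottle, 54 mm in diameter, 109 mm tall, steel top, standing loose among the parts, to be left alone. Origin: centre of its underside; z up.
There are look-alikes about, which are no part of the job. What is shaped like the heatsink_nest but yellow is not meant. Leave any yellow look-alike of the driver_nest alone.

How it is judged:
By the outcome, as a careful person would: the job done as asked, in the order asked, and still so for the second after the job is handed in, with the robot touching nothing.
It also fails if it takes over 120 s, if anything falls off the work surface, if the arm or the gripper's body presses on something with over 40 N, if the wrist force passes 120 N, or if a joint passes its speed limit or range.

## Working session

There is one attempt and no reset: what is moved stays moved. The work goes in short steps, each a Python script; the robot and the scene stay as the last script left them, time stands still between calls to the robot, and variables do not carry over. Pictures are saved under pics/ and viewed, at most 14 in all, crops included, and the job is handed in when it is done.

```bash
mkdir -p pics; python3 - <<'E'
from workcell import *
import cv2,json,numpy as np
for n in ["top","scene"]:
    c=capture(n); cv2.imwrite(f"pics/{n}0.png",c["image"][:,:,::-1])
    print(n,np.round(c["intrinsics"],2).tolist(),np.round(c["extrinsics"],4).tolist(),[k for k in c])
    np.savez(f"{n}0.npz",**{k:c[k] for k in("image","intrinsics","extrinsics")})
s=read_state();print(s["time"],s["tool_rot"],s["grip_width"],s["wrist_force"])
E
```

```text
top [[394.03, 0.0, 312.65], [0.0, 394.03, 198.59], [0.0, 0.0, 1.0]] [[-0.0257, 0.9726, -0.2311, 0.2637], [-0.9997, -0.0246, 0.0075, 0.0711], [0.0016, 0.2312, 0.9729, 1.1076], [0.0, 0.0, 0.0, 1.0]] ['image', 'intrinsics', 'extrinsics']
scene [[392.46, 0.0, 319.4], [0.0, 392.46, 197.36], [0.0, 0.0, 1.0]] [[-0.7561, -0.4314, 0.4921, 1.1966], [0.6543, -0.5121, 0.5564, 0.866], [0.012, 0.7427, 0.6695, 0.974], [0.0, 0.0, 0.0, 1.0]] ['image', 'intrinsics', 'extrinsics']
0.1 [ 9.84309262e-01  1.76448530e-01 -3.46592567e-05 -1.09214660e-03] 0.08559901960382245 [-0.67562751 -0.53595603  0.51675966]
```

View pics/top0.png

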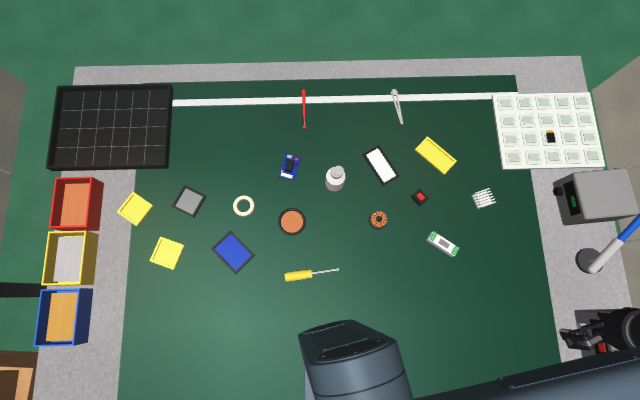

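View pics/scene0.png

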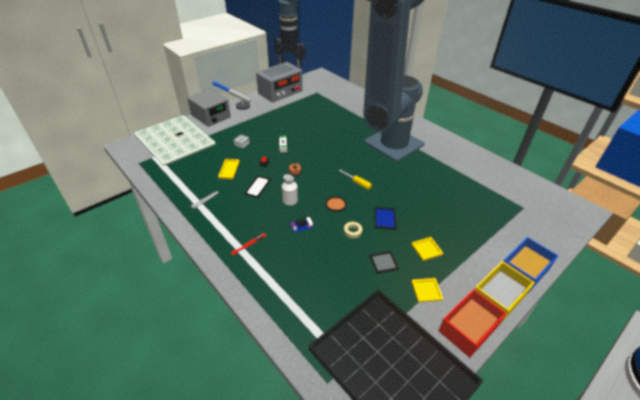

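The top view shows these, by pixel:
- **Modules:** board (289,166), choke (378,219) (not the tape ring at (244,206) or the red/black bit at (420,198)), heatsink (484,198), driver (443,243).
- **Nests:** board, blue (233,251); choke, copper (292,221); heatsink, grey (189,201) (yellow look-alikes at (135,208) and (167,253)); driver, white (380,165) (yellow look-alike at (435,155)).
- **Bystander:** bottle (336,178).

Next, enlarged crops.

```bash
python3 - <<'E'
import cv2,numpy as np
im=cv2.imread("pics/top0.png")
def crop(x,y,w,h,k):
    c=cv2.resize(im[y:y+h,x:x+w],None,fx=k,fy=k,interpolation=cv2.INTER_CUBIC)
    for i in range(0,w,10): cv2.putText(c,str(x+i),(i*k,8),0,.3,(255,255,255)); c[::4,i*k]=(160,160,160)
    for i in range(0,h,10): cv2.putText(c,str(y+i),(0,i*k+4),0,.3,(255,255,255)); c[i*k,::4]=(160,160,160)
    return c
# parts: 4 tiles of 48x36 at 8x
t=[crop(x-24,y-18,48,36,8) for x,y in((290,167),(379,219),(484,198),(443,243))]
cv2.imwrite("pics/parts.png",np.vstack([np.hstack(t[:2]),np.hstack(t[2:])]))
t=[crop(x-24,y-22,48,44,6) for x,y in((233,251),(292,221),(189,201),(380,165))]
cv2.imwrite("pics/nests.png",np.vstack([np.hstack(t[:2]),np.hstack(t[2:])]))
E
```

```text
(no output)
```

View pics/parts.png

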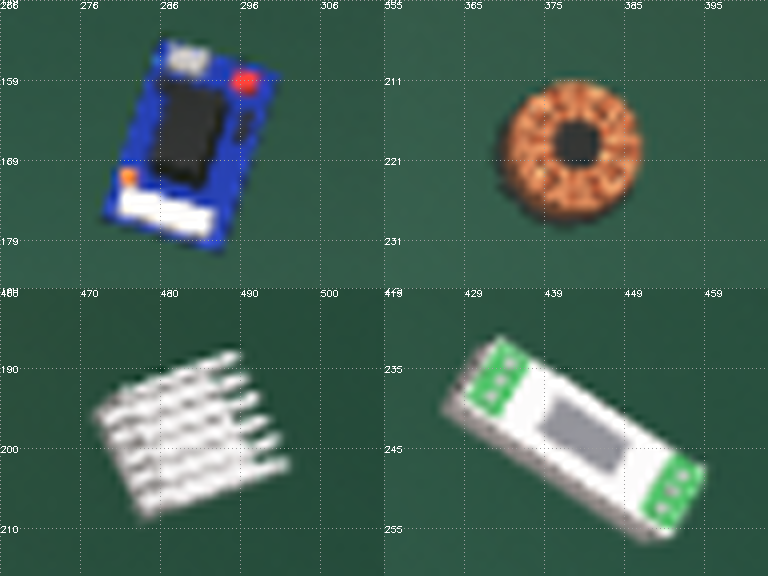

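View pics/nests.png

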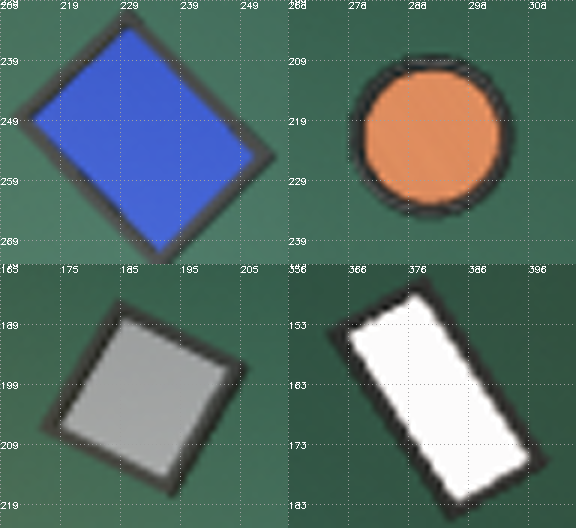

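Crops confirm the choices: all four parts upright and nests of the right floor colour. I read corner pixels off the crops and fit each pose to the known dimensions.

```bash
cat > fit.py <<'E'
import numpy as np, json
from scipy.optimize import least_squares
d=np.load("top0.npz");K,T=d["intrinsics"],d["extrinsics"]
def proj(P):
    q=(np.asarray(P)-T[:3,3])@T[:3,:3]; q=q*[1,-1,-1]; q=q@K.T; return q[:,:2]/q[:,2:]
def ray(u,v,z):
    d=T[:3,:3]@(np.linalg.solve(K,[u,v,1])*[1,-1,-1]); return T[:3,3]+d*(z-T[2,3])/d[2]
def rect(lx,ly,z): return [(sx*lx/2,sy*ly/2,z) for sx,sy in((1,1),(1,-1),(-1,-1),(-1,1))]
def fit(px,P):
    px,P=np.array(px,float),np.array(P)/1000
    def f(p):
        c,s=np.cos(p[2]),np.sin(p[2])
        return (proj(P@np.array([[c,s,0],[-s,c,0],[0,0,1]])+[p[0],p[1],0])-px).ravel()
    x0=ray(*px.mean(0),P[:,2].mean())
    r=min((least_squares(f,[x0[0],x0[1],a],loss="soft_l1") for a in np.arange(0,6.2,.4)),key=lambda r:r.cost)
    p=r.x; p[2]=(p[2]+np.pi/2)%np.pi-np.pi/2
    return p,np.abs(f(r.x)).max(),f(r.x)
if __name__=="__main__":
    R=lambda a,b,z:rect(a,b,z)
    # order clockwise in image starting so that 1->2 is a short (y) edge
    items=dict(
     board=([(286.3,153.8),(301,158),(293.8,180.5),(278.9,176.5)],R(72,46,7)),
     heatsink=([(490.2,187.8),(496.3,202.1),(478.5,209),(471.9,195.5)],R(44,44,29)[:2]+R(44,44,0)[2:]),
     driver=([(459.25,247.25),(455.6,254.9),(429.5,239.5),(433.9,231.25),(452.25,256.9),(426.4,239.6)],R(84,28,28)+R(84,28,0)[1:3]),
     board_nest=([(211.5,248.5),(230.7,230.7),(254.8,254.8),(236,273.2),(214.5,248.8),(231,233.5),(252,255.2),(236.2,271.2)],R(100,74,9)+R(88,62,6)),
     heatsink_nest=([(184.8,184.7),(206.3,195.8),(193.7,217.8),(171.7,206.3),(185.3,188),(203.7,196.8),(193.3,215.2),(175,206.2)],R(72,72,9)+R(60,60,6)),
     driver_nest=([(362.5,154.2),(378.8,146.2),(399.3,175.5),(383.8,186),(365.8,154.5),(377.7,147.8),(396.3,175.8),(384.7,182.8)],R(112,56,9)+R(100,44,6)))
    out={}
    for k,(px,P) in items.items():
        p,e,f=fit(px,P); out[k]=p.tolist(); print(k,p.round(4),"res px",e.round(2))
    out["choke"]=ray(378.9,219.3,.028)[:2].tolist()+[0.]; out["choke_nest"]=ray(292,221.7,.009)[:2].tolist()+[0.]
    print(out["choke"],out["choke_nest"],"bottle",ray(335,186,.0),"redthing",ray(420,198,.005),"tape",ray(244,206,.01))
    json.dump(out,open("poses.json","w"))
E
python3 fit.py
```

```text
board [ 0.6214  0.1264 -0.3112] res px 0.18
heatsink [ 0.5109 -0.4265 -1.259 ] res px 0.47
driver [ 0.3855 -0.2963  0.9661] res px 31.17
board_nest [0.3784 0.2869 0.7708] res px 1.13
heatsink_nest [ 0.526   0.4161 -0.4857] res px 0.42
driver_nest [ 0.6206 -0.1403  0.5169] res px 1.29
[0.4562601870366184, -0.11999614803059189, 0.0] [0.45901549625095317, 0.12265553609364664, 0.0] bottle [ 0.56279902 -0.00349834  0.        ] redthing [ 0.51951493 -0.2463848   0.005     ] tape [0.50766422 0.2587114  0.01      ]
```

```bash
cat > h.py <<'E'
from workcell import *
import numpy as np, json, cv2
from scipy.spatial.transform import Rotation as Ro
P=json.load(open("poses.json")); UP=0.21
def quat(a): return (Ro.from_euler("z",a)*Ro.from_euler("x",np.pi)).as_quat()
def best(xy,yaw,sym):
    c=[]
    for k in range(int(round(2*np.pi/sym))):
        a=yaw+k*sym
        q=[inverse_kinematics([*xy,z],quat(a)) for z in (UP,.02)]
        if all(x is not None for x in q): c.append((max(abs(x[5]) for x in q),a))
    return quat(min(c)[1])
def fz(): return read_state()["wrist_force"][2]
def pick(n,z,op,sym):
    x,y,a=P[n]; q=best((x,y),a,sym)
    move_gripper(op); move_to([x,y,UP],q); move_linear([x,y,.06],v=.25); move_linear([x,y,z],v=.06)
    f0=read_state()["wrist_force"].round(1); move_gripper(0.0); s=read_state()
    print(n,"width",round(s["grip_width"],4),"gf",s["gripper_force"],f0,s["wrist_force"].round(1))
    move_linear([x,y,UP],v=.2); dwell(.2); s=read_state()
    print("lifted",round(s["grip_width"],4),s["gripper_force"],s["wrist_force"].round(2),round(s["time"],1))
def place(n,z,op,sym):
    x,y,a=P[n]; q=best((x,y),a,sym)
    move_to([x,y,UP],q); move_linear([x,y,.06],v=.2); move_linear([x,y,z+.006],v=.05); dwell(.2); f0=fz()
    zz=z+.006
    while zz>z-.003 and abs(fz()-f0)<2.5:
        zz-=.0005; move_linear([x,y,zz],v=.02)
    s=read_state(); print("down dz mm",round((zz-z)*1e3,1),"dF",round(fz()-f0,1),"grip",s["gripper_force"])
    dwell(.2); move_gripper(op); dwell(.2); move_linear([x,y,.07],v=.08); move_linear([x,y,UP],v=.25)
    print("t",round(read_state()["time"],1))
def snap(name,boxes,cam="top",k=6):
    im=capture(cam)["image"][:,:,::-1]
    cv2.imwrite(f"pics/{name}.png",np.hstack([cv2.resize(im[y-25:y+25,x-30:x+30],None,fx=k,fy=k,interpolation=cv2.INTER_CUBIC) for x,y in boxes]))
E
python3 - <<'E'
from h import *
pick("board",.018,.045,np.pi)
snap("lift1",[(290,167),(310,167)])
E
```

```text
board width 0.018 gf 61.343886852264404 [-0.2 -0.1  0.7] [-0.1 -0.7  2.3]
lifted 0.0181 60.9835159778595 [-0.04  0.16 -0.44] 6.5
```

View pics/lift1.png

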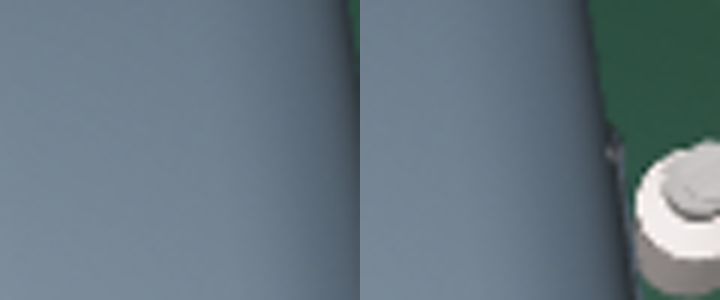

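The arm hides the board in that crop, but the grip holds (61 N at 18 mm) and the wrist force is consistent with its weight. I'll place it and then look.

```bash
python3 - <<'E'
from h import *
place("board_nest",.021,.045,np.pi)
x,y,_=P["choke"]; P["choke"][2]=P["choke_nest"][2]=0
move_gripper(.07); move_to([x,y,UP],best((x,y),0,np.pi/6))
snap("placed1",[(233,251),(290,167)])
E
```

```text
down dz mm 0.5 dF 4.1 grip 61.38913035392761
t 14.6
```

View pics/placed1.png

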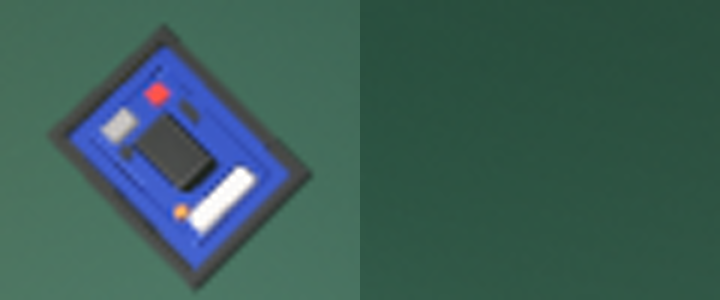

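The board lies flat, centred inside the blue nest (233,251), and its old spot is empty. Next is the choke, then the heatsink.

```bash
python3 - <<'E'
from h import *
pick("choke",.012,.07,np.pi/6)
if read_state()["grip_width"]>.03:
    place("choke_nest",.015,.062,np.pi/6)
    x,y,_=P["heatsink"]; move_gripper(.07); move_to([x,y,UP],best((x,y),P["heatsink"][2],np.pi/2))
    snap("placed2",[(292,221),(378,219)])
E
```

```text
choke width 0.0435 gf 61.50996923446655 [ 0.3 -0.1  0.4] [-0.1 -0.2  3.8]
lifted 0.0436 61.19632959365845 [ 0.   -0.09 -1.03] 20.4
down dz mm 0.5 dF 5.9 grip 61.55961513519287
t 28.4
```

View pics/placed2.png

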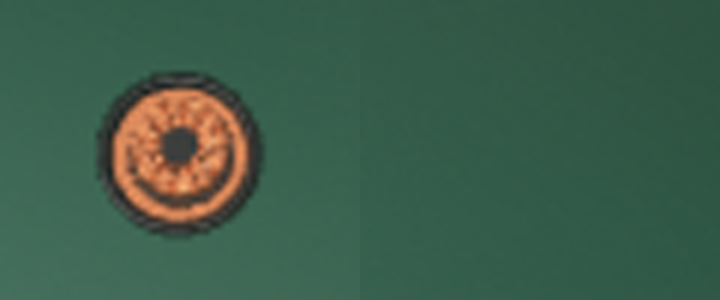

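The choke sits level in the copper nest, with floor visible all round its foot. Heatsink next.

```bash
python3 - <<'E'
from h import *
pick("heatsink",.012,.07,np.pi/2)
if read_state()["grip_width"]>.03:
    place("heatsink_nest",.015,.06,np.pi/2)
    x,y,_=P["driver"]; move_gripper(.055); move_to([x,y,UP],best((x,y),P["driver"][2],np.pi))
    snap("placed3",[(189,201),(484,198)])
E
```

```text
heatsink width 0.0424 gf 63.31254959106445 [-0.2 -0.6  0.2] [ 0.2 -0.6  2.8]
lifted 0.042 62.85412788391113 [ 0.23  0.23 -1.16] 34.5
down dz mm 0.5 dF 4.7 grip 63.293724060058594
t 44.5
```

View pics/placed3.png

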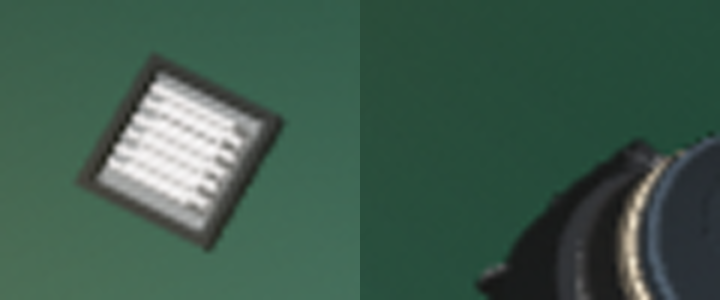

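The heatsink is upright and square inside the grey nest. Driver next.

```bash
python3 - <<'E'
from h import *
pick("driver",.012,.055,np.pi)
if read_state()["grip_width"]>.015:
    place("driver_nest",.015,.043,np.pi)
    move_to([.25,-.4,.25],quat(-1.0))
    snap("placed4",[(380,165),(336,178)])
    cv2.imwrite("pics/end.png",capture("top")["image"][:,:,::-1])
E
```

```text
driver width 0.0266 gf 62.01181769371033 [0.2 0.1 0.7] [-0.1  0.3  2.6]
lifted 0.0262 61.56730771064758 [-1.   -0.04 -0.59] 51.3
down dz mm 0.5 dF 3.5 grip 61.88062906265259
t 60.2
```

View pics/placed4.png

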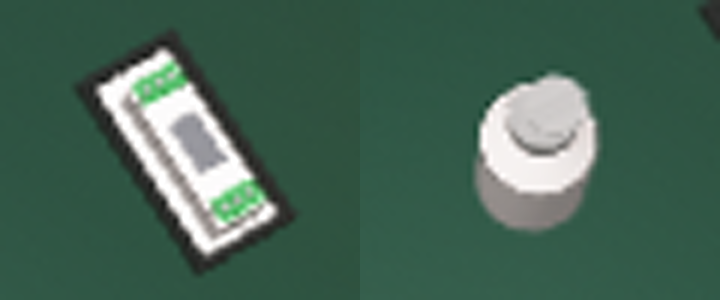

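View pics/end.png

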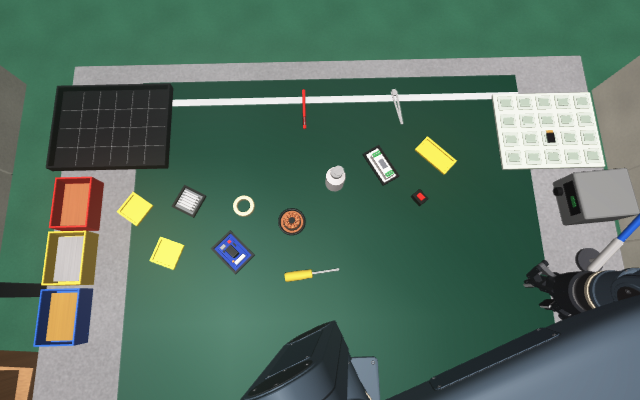

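All four parts lie in their nests: driver (380,165), board (233,251), choke (292,221), heatsink (189,201). The bottle is unmoved at (336,178), and the gripper is clear of everything.

```bash
python3 -c "
from workcell import *
print(finish_job())"
```

```text
the job is handed in; nothing more can be done
None
```

The board, choke, heatsink and driver were set down in that order, each lying upright in its matching nest and released; the bottle was left where it stood, and the job was handed in at about 62 s (no verdict was returned).

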